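# Turn a sample holder over on its turning stage with a lifter

## Task

Take the blue-handled lifter out of its stand, slip its blade under the edge of the sample holder that juts out over the front of the turning stage, and tip the holder up and over the step so that it lies flat, yellow back up, in the raised bay behind. Then put the lifter back into its stand, fully down and upright, and let go. The gripper itself must never touch the holder, and leave the vial and the glass dish beside the stage standing where they are.

Things in the scene. Friction and masses are not known exactly. Their poses are not given: they have to be found in the camera images.
- stage_step (a point): Turning stage, fixed aluminium block between two dark rails: the foot of the step across it, mid-width, 26 mm above the worktop. x points from the low bay over the step to the raised bay (roughly away from the robot), y left, z up. Low bay x -50 to 0 mm, floor at this height, front open. The step rises 4 mm. Rails at y +-30 to +-41 mm, whole length, tops 36 mm above the worktop.
- stage_bay (a point): Turning stage: centre of the raised bay's flat floor, 30 mm above the worktop, 35 mm beyond the step; same axes as stage_step. The bay is 70 mm long (x) and 60 mm wide, open to the low bay over the step, closed at the far end by a lip 6 mm above its floor.
- holder_centre (a point): Centre of the sample holder, a loose rigid plate 60 (x) x 56 (y) x 5 (z) mm, about 50 g; z comes out of its black face, which has two round windows; the back is yellow. At first black up in the low bay, far edge 1 mm from the step, near edge jutting 11 mm out past the stage's front, 26 mm of air below it. Raised by that edge it pivots at the step; past upright it falls over into the raised bay.
- lifter_tip (a point): Loose lifter, about 70 g, straight, 135 mm long: middle of its blade's end. z runs from the tip along the blade to the handle, y across the blade, x normal to it. Steel blade 2.5 (x) x 22 (y) mm, 0 to 58 mm along z; dark collar 22 x 26 mm, 58 to 64 mm; blue handle 16 (x) x 18 (y) mm, 64 to 135 mm. At first it stands in its stand, blade down.
- lifter_grip (a point): Middle of the lifter's blue handle, 98 mm from the tip along z (handle reaches 37 mm beyond this point); same axes as lifter_tip.
- stand_slot (a point): Lifter stand, fixed, grey block 48 x 56 mm on a foot 70 x 80 mm, left or right of the stage: centre of the slot's mouth in its top, 65 mm above the worktop, z up. Slot 10 (x) x 30 (y) mm, 57 mm deep. The blade hangs in it, its width along the slot's y; the collar rests on the block's top, which leaves the tip 7 mm above the worktop.
- vial: Small closed vial with a black cap, 23 mm across, 62 mm high, loose, standing upright beside the stage, on its left; origin at the centre of its underside.
- dish: Flat glass dish, 91 mm across, 16 mm high, loose, beside the stage, on its right; origin at the centre of its underside.

How it is judged:
On the way, in this order (a step that is already met when the one before it is completed fails the run):
1. the lifter is drawn out of its stand (height (world z) of lifter_tip above 0.068 m), for 0.1 s.
2. the holder is being tipped up by the lifter, about its far edge (angle between holder_centre's own z axis and vertical between 0.35 and 1.5 rad and contact force between lifter and holder above 0.02 N and horizontal distance between holder_centre and stage_step below 0.045 m), for 0.1 s.
3. the holder lies yellow back up in the raised bay (angle between holder_centre's own z axis and vertical above 3.04 rad and x of holder_centre in the frame of stage_step between 0.018 and 0.046 m), for 0.2 s.
At the end, for the whole second after the job is handed in: Holder flat (0.1 rad), yellow up, in the raised bay: centre 18-46 mm past the step, within 8 mm of the middle, square within 0.2 rad, not on rail or lip. Lifter upright (0.15 rad), within 4 mm of fully down in its slot, released. Vial upright (0.1 rad), vial and dish moved under 20 mm (all of step 3 and y of holder_centre in the frame of stage_step between -0.008 and 0.008 m and z of holder_centre in the frame of stage_step below 0.0095 m and angle between the x axis of holder_centre and the x axis of stage_step, either way round below 0.2 rad and angle between lifter_tip's own z axis and vertical below 0.15 rad and horizontal distance between lifter_tip and stand_slot below 0.012 m and height (world z) of lifter_tip below 0.011 m and angle between vial's own z axis and vertical below 0.1 rad and distance of each of vial, dish from where it was at the start of the episode below 0.02 m); the robot touches nothing.
It fails at once if the gripper's fingers or the arm touch the sample holder (contact force between any of the fingers, the arm and holder above 0.3 N).
It fails at once if the vial is tipped or the vial or dish is shoved more than 20 mm (angle between vial's own z axis and vertical above 0.5 rad or distance of any of vial, dish from where it was at the start of the episode above 0.02 m).
It also fails if it takes over 61 s, if anything falls off the work surface, if the arm or the gripper's body presses on something with over 40 N, if the wrist force passes 120 N, or if a joint passes its speed limit or range.

## Robot

A 6-joint arm with a two-finger parallel gripper is mounted at the origin on a cart in front of the work surface, level with it; the furniture and walls round the work are solid. World frame = base frame: x ahead of the robot, y to its left, z up, the work surface at z = 0. Lengths are in m, angles in rad, forces in N, time in s.
With the tool pointing down it reaches from about 0.35 to 0.95 m from the base axis. Payload 17.4 kg.
Tool frame: the origin (TCP) lies on the centre line of the jaws, within the pads' length; the fingertips stand 22 mm ahead of it and the grasp point (between the pads) lies 3 mm ahead of it; z points along the fingers, y is the line along which they close (so a half turn about z gives the same grasp; the last joint's range is limited). The gripper opens to 93 mm and grips with 3 to 60 N. Pads are 15 mm wide; open, the fingers measure 128 mm over their backs; the gripper's body (75 mm by 188 mm) begins 65 mm behind the grasp point.
Start: joints at [-1.335, 0.116, 1.442, -0, 1.584, -0.038], TCP at [0.183, -0.65, 0.241] pointing down, gripper open.
Joint ranges: [-2.83, 2.83], [-0.83, 2.19], [0.07, 2.5], [-1.14, 4.28], [0.01, 3], [-2.97, 2.97]. Speed limits (rad/s): [1.89, 1.89, 2.22, 3.14, 3.14, 3.14].

## Interface

Orientations are given as a unit quaternion [x, y, z, w].
In Python, from station import manip gives the robot as it stands.
- The arm moves only by the shell command python3 -m crank 'ROWS' [OPENING] [FORCE]. ROWS is JSON, one flat list of numbers, 6 for each row, row after row: the shift along the tool's x, y, z in cm, then the turn, a rotation vector about the tool's x, y, z in degrees. A call has 1 to 20 rows; each row shifts and turns the commanded pose from where the row before left it, along the tool's axes as they then stand; what a row does not reach is not made up. A row lasts 1/12 s, in which the tool goes at most 41.7 mm and 7.16 degrees, less where a joint would pass 70% of its speed; a pose out of reach is approached as far as the arm can. A call with a gripper value outside its range is refused whole. OPENING is the finger opening in cm, from 0 to 9.3, set as the call begins (- or left out, the last holds). The fingers move at their own pace and stop on an object; FORCE is the grip in N (left out, the last holds). Time passes only in rows, so rows that do not move let the fingers close. It gives the time, the measured TCP pose, the force, the opening and the grip force at its end, in the units of the state.
- manip.get_obs(): the state, without advancing time (a new reading comes with each control period).
- manip.grab_frame(name): name is "side" or "top" or "wrist"; returns a dict with "frame" (480x640x3 uint8, red, green, blue), "fx", "fy", "cx", "cy" (pixels), "R" (3x3) and "t" (3): a world point X has camera coordinates R X + t. Camera axes: x right, y down, z forward; pixel columns grow to the right and rows downward; lengths in m; the calibration is good to about 2 mm. A picture is of the moment at which its call begins. There is no depth.
- manip.close_job(): hands the job in; it is judged then, once.
Trained networks look in the newest picture that a camera, given by its name, has taken for a name from the list of things; names that differ only in an ending like _2 or _b are one class to them, and where a whole thing is asked for, a point or a joint stands for the part that bears it (a point fixed in the world has none). Each returns a list of dicts, best first, with "conf" (0 to 1); they miss things now and then, are a little off and sometimes report something else, mostly with a low value. They report only what shows in the picture. A call takes as long as a camera call.
- manip.spot_in(camera, thing): "centre" ([column, row] in pixels, amid what is visible of it).
- manip.cut_out(camera, thing): "pixels" (480x640 bool, what is visible of it) and "centre" ([column, row] in pixels, amid what is visible of it).
The state is a dict: "time": time; "qpos": joint angles; "joint_velocities": joint speeds; "effort": joint torques, N m; "tcp_pos": TCP position; "tcp_rot": TCP orientation; "force": force on the tool from outside, world axes, zero at the start; "wrist_torque": the same for the moment, N m; "gripper_width": finger opening in m; "finger_force": force on a finger pad.
Only numpy, scipy, OpenCV 4.12 (cv2) and the standard library are available. Lean on these libraries where they do the work, as an engineer would, in place of code of your own. Each camera call takes 0.05 s, during which the arm holds its last target. There are 200 camera calls.

## Working session

There is one attempt and no reset: what is moved stays moved. The work goes in short steps, Python scripts to look and compute and a shell command to move; the robot and the scene stay as the last step left them, time stands still between calls to the robot, and variables do not carry over. Pictures are saved under pics/ and viewed, at most 10 in all, crops included, and the job is handed in when it is done.

```bash
mkdir -p pics; ls
cat > h.py <<'E'
import numpy as np, cv2
from station import manip
def snap(c,save=None):
    f=manip.grab_frame(c)
    if save: cv2.imwrite('pics/'+save,cv2.cvtColor(f['frame'],cv2.COLOR_RGB2BGR))
    f['R']=np.array(f['R']);f['t']=np.array(f['t']);return f
def ray(f,px):
    d=f['R'].T@np.array([(px[0]-f['cx'])/f['fx'],(px[1]-f['cy'])/f['fy'],1.]);return -f['R'].T@f['t'],d
def atz(f,px,z):
    o,d=ray(f,px);return o+d*(z-o[2])/d[2]
def proj(f,X):
    c=f['R']@np.array(X)+f['t'];return np.array([f['fx']*c[0]/c[2]+f['cx'],f['fy']*c[1]/c[2]+f['cy']])
E
python3 - <<'E'
from h import *
for c in ['side','top']:
    f=snap(c,c+'0.png');print(c,-f['R'].T@f['t'],f['R'][2],f['fx'])
    for n in ['holder_centre','lifter_tip','lifter_grip','vial','dish','stage_step','stand_slot']:
        r=manip.spot_in(c,n);print(n,[(np.round(a['centre'],1),round(a['conf'],2)) for a in r[:2]])
s=manip.get_obs();print(s)
E
```

```text
pics
side [0.54896764 0.78477443 0.67349037] [ 0.04475946 -0.81029223 -0.5843142 ] 531.9516977796886
holder_centre [(array([314.5, 263.5]), 0.95)]
lifter_tip [(array([390.1, 355. ]), 0.85)]
lifter_grip [(array([391.7, 357.6]), 0.61)]
vial [(array([277.4, 293.7]), 0.69)]
dish [(array([278.4, 234. ]), 0.81)]
stage_step [(array([277.7, 235.4]), 0.57), (array([287.4, 271.9]), 0.56)]
stand_slot [(array([384.4, 394.7]), 0.59)]
top [0.41510667 0.00484584 1.04977755] [ 0.20013108 -0.00901835 -0.97972762] 452.8730354599201
holder_centre [(array([331.9, 238.3]), 0.87)]
lifter_tip [(array([194.5, 300.1]), 0.63)]
lifter_grip [(array([197.9, 298.7]), 0.62)]
vial [(array([288.6, 214.3]), 0.52)]
dish [(array([379.1, 203.2]), 0.95), (array([288.1, 213.4]), 0.42)]
stage_step [(array([327.1, 210.7]), 0.56)]
stand_slot [(array([205.6, 302.2]), 0.59)]
{'time': 0.8, 'qpos': array([-1.33480191e+00,  1.15981145e-01,  1.44156426e+00,  2.07773135e-05,
        1.58403179e+00, -3.77952095e-02]), 'joint_velocities': array([ 6.31229323e-05, -4.63418948e-04,  1.12437071e-03, -1.92546721e-05,
       -8.77195371e-04,  4.86189987e-04]), 'effort': array([ 1.01940281e-03, -7.20972347e+01, -6.22736907e+01,  7.80826528e-02,
        1.84807292e-02, -1.59405221e-05]), 'tcp_pos': array([ 0.18250965, -0.64986575,  0.24068106]), 'tcp_rot': array([9.90644510e-01, 1.36467775e-01, 1.11015589e-05, 6.66425956e-06]), 'force': array([-0.70495257,  0.86019828,  0.52106807]), 'wrist_torque': array([-0.00136894, -0.02155193,  0.03421582]), 'finger_force': 0.0, 'gripper_width': 0.0929362950223486}
```

```bash
sleep 3; ls pics
```

```text
side0.png
top0.png
```

Run:
```python
import cv2
a=cv2.imread('pics/top0.png')[150:350,140:440];cv2.imwrite('pics/t1.png',cv2.resize(a,(800,533),interpolation=cv2.INTER_CUBIC))
a=cv2.imread('pics/side0.png')[190:460,220:480];cv2.imwrite('pics/s1.png',cv2.resize(a,(578,600),interpolation=cv2.INTER_CUBIC))
```

```text
(no output)
```

View pics/t1.png

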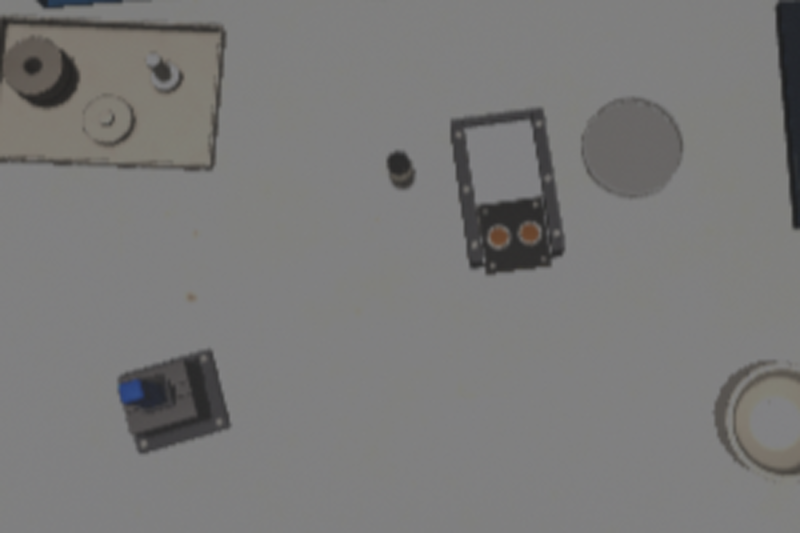

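View pics/s1.png

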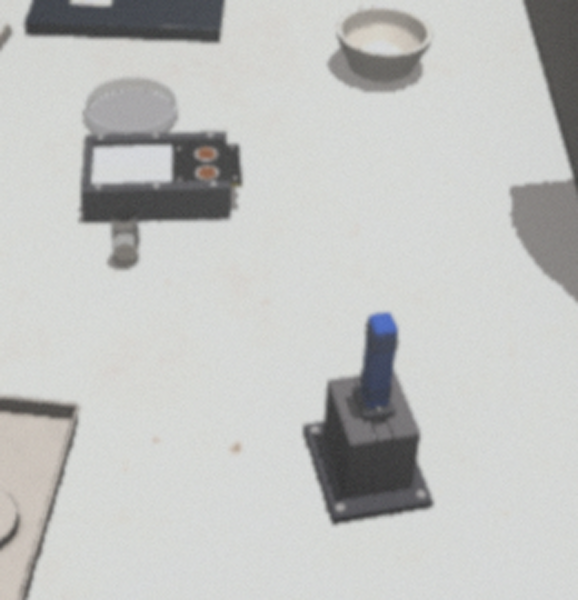

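The top view shows the stage around crop (510,190), with the holder's near edge at row ~270, the vial at (400,170), the dish at (632,147) and the stand at (170,400) with the blue handle top at (132,392). The side view agrees. Next I fit planar poses to the picked corners.

```bash
cat > fit.py <<'E'
from h import *
from scipy.optimize import least_squares
import pickle
T=lambda p:(140+p[0]/2.667-.3,150+p[1]/2.665-.3); S=lambda p:(220+p[0]/2.223-.3,190+p[1]/2.222-.3)
F={c:snap(c) for c in('top','side')}
pickle.dump(F,open('F0.pkl','wb'))
stage=[('top',T(q),p) for q,p in [((452,122),(70+6,41,36)),((543,109),(76,-41,36)),((563,251),(-50,-41,36)),((471,267),(-50,41,36)),((476,207),(-1,28,31)),((545,200),(-1,-28,31)),((551,266),(-61,-28,31)),((487,273),(-61,28,31))]]
stage+=[('side',S(q),p) for q,p in [((81,188),(76,41,36)),((232,184),(-50,41,36)),((226,135),(-50,-41,36)),((87,137),(76,-41,36)),((82,220),(76,41,0))]]
stand=[('top',T(q),p) for q,p in [((122,378),(35,40,8)),((210,350),(35,-40,8)),((229,426),(-35,-40,8)),((140,452),(-35,40,8)),((132,391),(0,0,142))]]
stand+=[('side',S(q),p) for q,p in [((327,381),(24,28,65)),((348,446),(24,28,65)),((397,373),(-24,-28,65)),((419,436),(-24,28,65)),((382,319),(0,0,142))]]
# side camera looks along -y: image left = +x, up = -y(far)
stand[5]=('side',S((327,381)),(24,-28,65))
def fit(pts,x0,name):
    def r(v,full=False):
        c,s=np.cos(v[2]),np.sin(v[2]);o=[]
        for cam,q,p in pts:
            X=np.array([v[0]+(c*p[0]-s*p[1])/1e3,v[1]+(s*p[0]+c*p[1])/1e3,p[2]/1e3]);o.append(proj(F[cam],X)-q)
        return np.ravel(o)
    a=least_squares(r,x0,loss='soft_l1');print(name,a.x[:2].round(4),np.degrees(a.x[2]).round(2));print(r(a.x).reshape(-1,2).round(1).tolist());return a.x
fit(stage,[.65,0,.1],'stage');fit(stand,[.5,.28,.3],'stand')
E
python3 fit.py
```

```text
stage [ 0.6405 -0.0335] 5.71
[[-0.1, -0.2], [0.7, 0.3], [0.9, -0.1], [-0.4, -1.6], [0.6, -0.3], [-1.2, -0.6], [0.2, 0.1], [-0.1, 0.5], [0.4, 1.4], [-0.8, 2.0], [0.2, -1.6], [0.2, -1.5], [1.1, 1.5]]
stand [0.4786 0.258 ] 13.83
[[-0.9, -1.5], [0.2, -0.3], [0.0, 0.9], [-1.2, 0.7], [-0.6, 0.1], [-0.3, -0.9], [0.1, -0.4], [-1.0, -1.4], [0.6, -0.6], [0.2, 1.9]]
```

```bash
python3 -m crank '[0,0,-2,0,0,0, 0,0,-2,0,0,0, 2.5,-1.9,-2,0,0,0, 2.5,-1.9,0,0,0,0, 2.5,-1.9,0,0,0,0, 2.5,-1.9,0,0,0,0, 2.5,-1.9,0,0,0,0, 2.5,-1.9,0,0,0,0, 2.5,-1.9,0,0,0,0, 2.5,-1.9,0,0,0,0, 2.5,-1.9,0,0,0,0, 2.5,-1.9,0,0,0,0, 2.5,-1.9,0,0,0,0, 2.5,-1.9,0,0,0,0, 2.5,-1.9,0,0,0,0, 2.5,-1.9,0,0,0,0]' 9.3 40
```

```text
time: 2.23
tcp_pos: [0.4482, -0.2977, 0.3009]
tcp_rot: [0.991, 0.136, 0.0, 0.0]
force: [-0.1, -1.5, 0.0]
gripper_width: 0.093
finger_force: 0.0
```

```bash
python3 -m crank '[1.2,-3.6,0,0,0,0, 1.2,-3.6,0,0,0,0, 1.2,-3.6,0,0,0,0, 1.2,-3.6,0,0,0,0, 1.2,-3.6,0,0,0,0, 1.2,-3.6,0,0,0,0, 1.2,-3.6,0,0,0,0, 1.2,-3.6,0,0,0,0, 1.2,-3.6,0,0,0,0, 1.2,-3.6,0,0,0,0, 1.2,-3.6,0,0,0,0, 1.2,-3.6,0,0,0,0, 1.2,-3.6,0,0,0,0,0,0,0,0,0,0]'
```

```text
time: 3.4
tcp_pos: [0.4707, 0.1985, 0.3003]
tcp_rot: [0.99, 0.139, -0.0, -0.001]
force: [0.7, -1.0, -0.5]
gripper_width: 0.0933
finger_force: 0.0
```

Run:
```python
from h import *
f=snap('wrist','w1.png');print(-f['R'].T@f['t'],f['R'][2],f['fx'])
print(proj(f,(.4786,.258,.142)),proj(f,(.4786,.258,.065)),[(np.round(a['centre']),a['conf']) for a in manip.spot_in('wrist','lifter_grip')])
print(manip.get_obs()['qpos'])
```

```text
[0.53574802 0.21584268 0.44648029] [-0.23817721 -0.06702343 -0.96890633] 432.7434659644041
[241.07940223 191.28221206] [256.68525463 178.85399029] [(array([250., 184.]), 0.78)]
[ 3.42002971e-01 -2.56204717e-01  1.69890439e+00 -1.23822590e-04
  1.69942681e+00  1.63635945e+00]
```

View pics/w1.png

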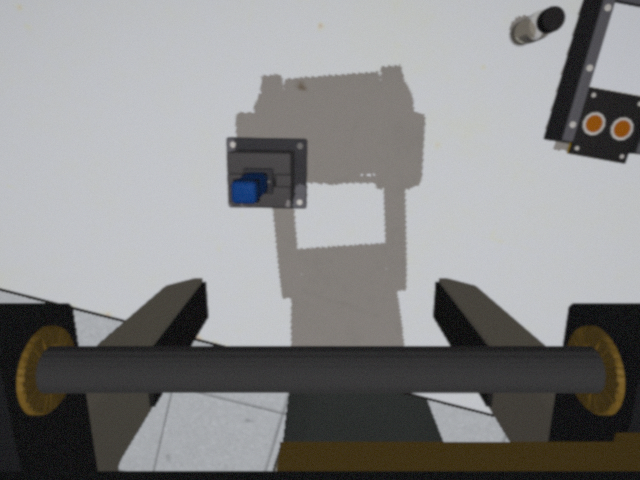

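The wrist view shows the handle top at (245,191), about 4 px from the prediction. The stand foot's corners are (228,138), (306,139), (307,208) and (228,207), almost square to the image. I'll refine the stand pose with these.

```bash
cat >> h.py <<'E'
from scipy.spatial.transform import Rotation as Ro
def goal(yaw,pitch,gp,off=0):
    # tool pitch below horizontal (deg, along heading yaw), x axis roughly up/forward; gp grasp point; off = stand-off back along tool z
    y=np.radians(yaw);h=np.array([np.cos(y),np.sin(y),0]);p=np.radians(pitch)
    z=np.cos(p)*h-np.sin(p)*np.array([0,0,1.]);Y=np.array([np.sin(y),-np.cos(y),0]);X=np.cross(Y,z)
    R=np.c_[X,Y,z];return R,np.array(gp)-z*(0.003+off)
def delta(R0,p0,R1,p1):
    return (R0.T@(p1-p0)*100).round(2),np.degrees(Ro.from_matrix(R0.T@R1).as_rotvec()).round(2)
def cur():
    s=manip.get_obs();return Ro.from_quat(s['tcp_rot']).as_matrix(),s['tcp_pos']
E
python3 - <<'E'
import re
src=open('fit.py').read().replace("F={c:snap(c) for c in('top','side')}","F=pickle.load(open('F0.pkl','rb'));F['wrist']=snap('wrist')").replace("pickle.dump(F,open('F0.pkl','wb'))","")
src=src[:src.index("fit(stage,[")]
exec(src)
w=[('wrist',q,p) for q,p in [((228,138),(35,40,8)),((306,139),(35,-40,8)),((307,208),(-35,-40,8)),((228,207),(-35,40,8)),((245,191),(0,0,142))]]
fit(w,[.48,.26,.25],'wrist only')
v=fit(stand+w*2,[.48,.26,.25],'all')
R0,p0=cur()
yaw=np.degrees(v[2]);g=[v[0],v[1],.107]
R1,p1=goal(yaw,120,g,.12);print(delta(R0,p0,R1,p1),p1)
R2,p2=goal(yaw,120,g);print(delta(R1,p1,R2,p2),p2)
E
```

```text
wrist only [0.4788 0.2511] 14.93
[[-1.8, -1.0], [1.2, -0.7], [-0.3, 0.2], [0.8, -0.0], [-0.1, 1.6]]
all [0.4787 0.2519] 14.95
[[1.5, -1.2], [2.5, -0.7], [2.9, 0.4], [1.9, 0.9], [2.5, -0.0], [-0.6, -3.7], [0.4, -3.7], [-1.6, -4.6], [0.6, -4.3], [-0.1, -1.3], [-2.6, -1.1], [0.5, -0.8], [-1.0, 0.1], [0.1, -0.1], [-1.2, 1.5], [-2.6, -1.1], [0.5, -0.8], [-1.0, 0.1], [0.1, -0.1], [-1.2, 1.5]]
(array([ 8.46, -5.31,  8.7 ]), array([  0.22, -29.98,   0.77])) [0.53806928 0.26773268 0.21352112]
(array([ 0.,  0., 12.]), array([0., 0., 0.])) [0.48010096 0.25225128 0.10959808]
```

```bash
python3 -m crank '[2.1,-1.4,2.2,0,0,0, 2.1,-1.4,2.2,0,0,0, 2.1,-1.4,2.2,0,0,0, 2.1,-1.4,2.1,0,0,0, 0,0,0,0,-5,0.1, 0,0,0,0,-5,0.1, 0,0,0,0,-5,0.2, 0,0,0,0,-5,0.2, 0,0,0,0,-5,0.2, 0,0,0,0,-5,0, 0,0,0,0,0,0,0,0,0,0,0,0]'
python3 - <<'E'
from h import *
R,p=cur()
for c in ['wrist','top','side']:
    f=snap(c,c+'2.png')
    print(c,[(n,np.round(a['centre'],1),a['conf']) for n in('lifter_grip','lifter_tip') for a in manip.cut_out(c,n)[:1]])
    for g in [(.4787,.258,.142),(.4787,.251,.142)]: print(proj(f,g).round(1),end=' ')
    print(proj(f,p+R[:,2]*.022).round(1),proj(f,p).round(1))
a=cv2.imread('pics/wrist2.png');b=cv2.imread('pics/top2.png')[220:360,140:300];c=cv2.imread('pics/side2.png')[200:440,300:500]
rs=lambda i,w,h:cv2.resize(i,(w,h),interpolation=cv2.INTER_CUBIC)
cv2.imwrite('pics/m2.png',np.hstack([rs(a[:, :],480,360),rs(c,300,360)]))
cv2.imwrite('pics/m2b.png',rs(b,686,600))
E
```

```text
time: 4.55
tcp_pos: [0.5378, 0.2691, 0.2127]
tcp_rot: [0.958, 0.124, -0.256, 0.035]
force: [0.5, 0.0, -0.0]
gripper_width: 0.0935
finger_force: 0.0
wrist [('lifter_grip', array([311.1, 225. ]), 0.96), ('lifter_tip', array([312.4, 225.2]), 0.89)]
[310.3 276.2] [322.  278.2] [317.6 293.6] [317.3 316. ]
top []
[188.6 296.5] [192.2 296.4] [177.5 269.1] [173.  262.2]
side [('lifter_grip', array([387.7, 358.7]), 0.56), ('lifter_tip', array([387.1, 357. ]), 0.85)]
[391.7 335.2] [391.4 331.6] [358.3 310. ] [350.8 300.2]
```

View pics/m2.png

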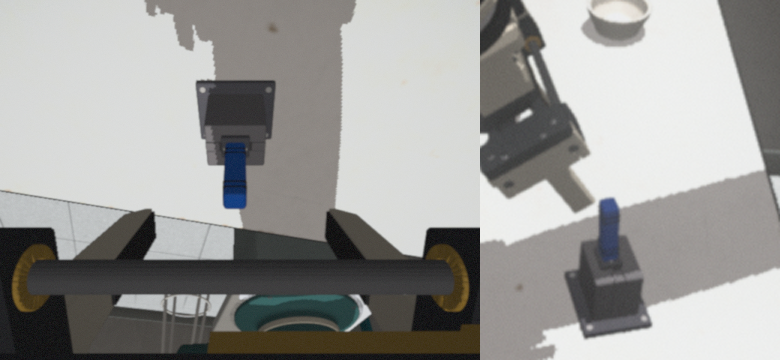

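The wrist view shows the handle at about col 312, against a jaw centre of about 318. The side view suggests the lifter leans a little differently than at first, so I'll check the blue pixels in both side pictures.

Run:
```python
from h import *
for n in ['side0','side2']:
    a=cv2.imread(f'pics/{n}.png').astype(int);m=(a[...,0]>a[...,2]+40)&(a[...,0]>a[...,1]+20)
    n_,l,s,c=cv2.connectedComponentsWithStats(m.astype('uint8'))
    k=[i for i in range(1,n_) if s[i,4]>50 and s[i,1]>300]
    for i in k:
        ys,xs=np.where(l==i);print(n,s[i],[(r,round(xs[ys==r].mean(),1)) for r in range(ys.min(),ys.max()+1,4)])
f=snap('side')
for x in(.4787,.4807): print([proj(f,(x,.257,z)).round(1) for z in(.071,.09,.107,.142)])
```

```text
side0 [386 331  13  10 103] [(331, np.float64(391.5)), (335, np.float64(391.5)), (339, np.float64(392.5))]
side0 [  59  358   92   99 4127] [(358, np.float64(122.3)), (362, np.float64(122.5)), (366, np.float64(120.8)), (370, np.float64(119.6)), (374, np.float64(122.1)), (378, np.float64(119.5)), (382, np.float64(118.0)), (386, np.float64(116.9)), (390, np.float64(117.8)), (394, np.float64(118.0)), (398, np.float64(117.5)), (402, np.float64(119.0)), (406, np.float64(119.0)), (410, np.float64(118.5)), (414, np.float64(123.0)), (418, np.float64(113.2)), (422, np.float64(114.1)), (426, np.float64(115.7)), (430, np.float64(108.1)), (434, np.float64(103.4)), (438, np.float64(99.3)), (442, np.float64(95.5)), (446, np.float64(93.1)), (450, np.float64(123.0)), (454, np.float64(123.0))]
side0 [ 66 459  56   3 109] [(459, np.float64(110.5))]
side2 [381 333  11  10  86] [(333, np.float64(385.0)), (337, np.float64(385.5)), (341, np.float64(386.5))]
side2 [  59  358   92   99 4404] [(358, np.float64(122.0)), (362, np.float64(122.0)), (366, np.float64(121.0)), (370, np.float64(119.9)), (374, np.float64(121.7)), (378, np.float64(119.0)), (382, np.float64(118.0)), (386, np.float64(116.5)), (390, np.float64(117.8)), (394, np.float64(118.0)), (398, np.float64(117.5)), (402, np.float64(119.0)), (406, np.float64(119.0)), (410, np.float64(118.5)), (414, np.float64(122.5)), (418, np.float64(113.2)), (422, np.float64(114.1)), (426, np.float64(115.7)), (430, np.float64(106.0)), (434, np.float64(102.6)), (438, np.float64(98.3)), (442, np.float64(95.0)), (446, np.float64(93.5)), (450, np.float64(93.4)), (454, np.float64(123.0))]
side2 [ 66 458  56   4 158] [(458, np.float64(92.0))]
[array([387.4, 369.2]), array([388.5, 360.4]), array([389.5, 352.2]), array([391.6, 334.7])]
[array([386.1, 369.2]), array([387.1, 360.3]), array([388.1, 352.1]), array([390.2, 334.6])]
```

Run:
```python
from h import *
f=snap('side','side3.png')
def meas(a):
    a=a.astype(int);m=(a[...,2]>a[...,0]+25)&(a[...,2]>a[...,1]+15);m[:310]=0;m[400:]=0;m[:,:370]=0;m[:,420:]=0
    ys,xs=np.where(m);return [(r,round(xs[ys==r].mean(),1),(ys==r).sum()) for r in range(ys.min(),ys.max()+1,6)]
print(meas(f['frame']));print(meas(cv2.imread('pics/side0.png')[...,::-1]))
print(meas(cv2.imread('pics/side2.png')[...,::-1]))
i=[cv2.resize(cv2.imread(f'pics/{n}.png')[310:430,350:430],(400,600),interpolation=cv2.INTER_CUBIC) for n in('side0','side3')]
cv2.imwrite('pics/m3.png',np.hstack(i))
```

```text
[(332, np.float64(386.0), np.int64(5)), (338, np.float64(386.0), np.int64(11)), (344, np.float64(386.0), np.int64(7)), (350, np.float64(387.0), np.int64(9)), (356, np.float64(386.0), np.int64(11)), (362, np.float64(386.0), np.int64(11)), (368, np.float64(387.0), np.int64(7))]
[(330, np.float64(393.0), np.int64(3)), (336, np.float64(392.0), np.int64(13)), (342, np.float64(392.0), np.int64(4)), (348, np.float64(nan), np.int64(0)), (354, np.float64(392.0), np.int64(7)), (360, np.float64(390.2), np.int64(8)), (366, np.float64(nan), np.int64(0)), (372, np.float64(387.0), np.int64(1))]
[(332, np.float64(386.0), np.int64(5)), (338, np.float64(386.0), np.int64(11)), (344, np.float64(386.0), np.int64(7)), (350, np.float64(387.0), np.int64(9)), (356, np.float64(386.0), np.int64(11)), (362, np.float64(386.0), np.int64(11)), (368, np.float64(387.0), np.int64(7))]<stdin>:5: RuntimeWarning: Mean of empty slice.
  ret = ret.dtype.type(ret / rcount)
```

View pics/m3.png

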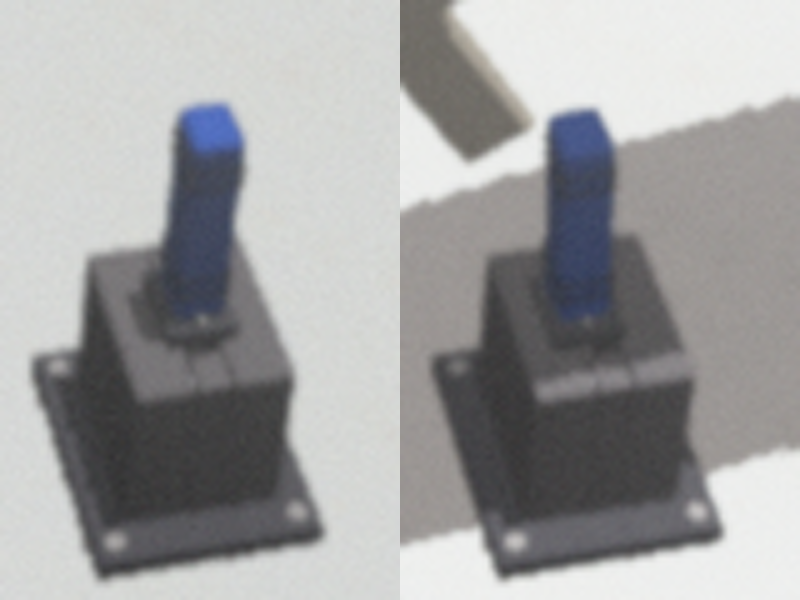

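Left is the start and right is now: the handle has shifted a few mm toward +x and leans about 3° that way, still in its slot. I'll triangulate the handle as it stands now.

Run:
```python
from h import *
from scipy.optimize import least_squares
W=snap('wrist');S=snap('side')
a=W['frame'].astype(int);m=(a[...,2]>a[...,0]+25)&(a[...,2]>a[...,1]+10);m[290:]=0
n_,l,s,c=cv2.connectedComponentsWithStats(m.astype('uint8'));i=1+s[1:,4].argmax();print(s[i])
ys,xs=np.where(l==i);print([(r,xs[ys==r].min(),xs[ys==r].max(),int(a[r,310].sum())) for r in range(ys.min(),ys.max()+1,6)])
# silhouette centre lines: fit point+direction of the axis. 
b=S['frame'].astype(int);mb=(b[...,2]>b[...,0]+8)&(b[...,2]>b[...,1]+4);mb[:325]=0;mb[376:]=0;mb[:,375:398]=mb[:,375:398];mb[:,:375]=0;mb[:,400:]=0
y2,x2=np.where(mb);row=[(r,(x2[y2==r].min()+x2[y2==r].max())/2) for r in range(338,370,3)]
print([(int(x2[y2==r].min()),int(x2[y2==r].max())) for r in range(338,370,6)])
wl=[(r,(xs[ys==r].min()+xs[ys==r].max())/2) for r in range(ys.min()+8,ys.max()-8,4)]
lw=np.polyfit(*zip(*wl),1);ls=np.polyfit(*zip(*row),1);print(lw,ls)
def res(v):
    o=[]
    for z in(.08,.135):
        X=(v[0]+v[2]*(z-.107),v[1]+v[3]*(z-.107),z)
        for f,L in((W,lw),(S,ls)):
            p=proj(f,X);o.append(p[0]-np.polyval(L,p[1]))
    return o
v=least_squares(res,[.48,.257,0,0]).x;print('axis at z=.107',v[:2],'lean deg',np.degrees(v[2:]),)
for z in(.142,.071): print(proj(W,(v[0]+v[2]*(z-.107),v[1]+v[3]*(z-.107),z)),proj(S,(v[0]+v[2]*(z-.107),v[1]+v[3]*(z-.107),z)))
R,p=cur();print(np.degrees(np.arctan2(R[0,1],-R[1,1])))
for g in [(v[0],v[1],.107)]:
    R1,p1=goal(14.9,120,g);print(delta(R,p,R1,p1))
```

```text
[ 300  188   31   88 2434]
[(188, np.int64(306), np.int64(325), 146), (194, np.int64(303), np.int64(328), 139), (200, np.int64(303), np.int64(325), 105), (206, np.int64(302), np.int64(329), 150), (212, np.int64(302), np.int64(329), 144), (218, np.int64(302), np.int64(329), 139), (224, np.int64(302), np.int64(328), 135), (230, np.int64(302), np.int64(329), 142), (236, np.int64(301), np.int64(329), 148), (242, np.int64(301), np.int64(329), 131), (248, np.int64(301), np.int64(329), 142), (254, np.int64(301), np.int64(329), 147), (260, np.int64(300), np.int64(330), 219), (266, np.int64(300), np.int64(330), 212), (272, np.int64(301), np.int64(329), 227)]
[(380, 392), (380, 391), (380, 392), (380, 392), (379, 392), (380, 391)]
[-2.45098039e-03  3.15647059e+02] [-1.96969697e-02  3.92634848e+02]
axis at z=.107 [0.48412951 0.25805221] lean deg [3.80746305 0.79139452]
[314.99739648 265.06223614] [386.03264455 335.18881507]
[315.17267481 193.54867608] [385.35836833 369.4213004 ]
14.926138836272628
(array([ 0.64, -0.21, 11.64]), array([ 0.18, -0.01, -0.08]))
```

```bash
python3 -m crank '[0.15,-0.05,2,0,0,0, 0.15,-0.05,2,0,0,0, 0.15,-0.05,2,0,0,0, 0.15,-0.05,2,0,0,0, 0,0,2,0,0,0, 0,0,1.6,0,0,0, 0,0,0,0,0,0]' && python3 -m crank '[0,0,0,0,0,0,0,0,0,0,0,0,0,0,0,0,0,0,0,0,0,0,0,0,0,0,0,0,0,0,0,0,0,0,0,0,0,0,0,0,0,0,0,0,0,0,0,0]' 1 40
```

```text
time: 5.78
tcp_pos: [0.4837, 0.2576, 0.1076]
tcp_rot: [0.957, 0.125, -0.258, 0.036]
force: [0.0, -0.5, -0.4]
gripper_width: 0.0931
finger_force: 0.0
time: 6.45
tcp_pos: [0.4855, 0.2582, 0.1102]
tcp_rot: [0.958, 0.125, -0.256, 0.035]
force: [-0.3, -0.3, -0.2]
gripper_width: 0.0445
finger_force: 0.0
```

```bash
python3 -m crank '[0,0,0,0,0,0,0,0,0,0,0,0,0,0,0,0,0,0,0,0,0,0,0,0,0,0,0,0,0,0,0,0,0,0,0,0,0,0,0,0,0,0,0,0,0,0,0,0]' 1 40
python3 - <<'E'
from h import *
print(manip.get_obs())
S=snap('side','side4.png');W=snap('wrist','w4.png')
i=cv2.resize(cv2.imread('pics/side4.png')[300:430,340:440],(460,600),interpolation=cv2.INTER_CUBIC)
cv2.imwrite('pics/m4.png',i)
E
```

```text
time: 7.12
tcp_pos: [0.4855, 0.2582, 0.1102]
tcp_rot: [0.958, 0.125, -0.256, 0.035]
force: [-0.6, 0.2, 0.1]
gripper_width: 0.0179
finger_force: 40.0
{'time': 7.1167, 'qpos': array([0.40673424, 0.23223152, 1.58794423, 0.0726469 , 1.84008135,
       1.71882796]), 'joint_velocities': array([ 8.21860364e-05,  1.48026445e-03,  1.00177110e-03, -7.83341493e-04,
       -9.67351217e-04, -4.35249206e-04]), 'effort': array([ 4.23482561e-02, -7.55341887e+01, -5.60827625e+01,  3.56790768e-01,
        2.22337715e+00, -1.28895353e-02]), 'tcp_pos': array([0.48546176, 0.258238  , 0.1101916 ]), 'tcp_rot': array([ 0.9578077 ,  0.1249538 , -0.25641446,  0.03525018]), 'force': array([-0.56777031,  0.1916717 ,  0.10275663]), 'wrist_torque': array([ 0.04804886, -0.24444485,  0.0056633 ]), 'finger_force': 39.98707294464111, 'gripper_width': 0.017947442073309918}
```

View pics/m4.png

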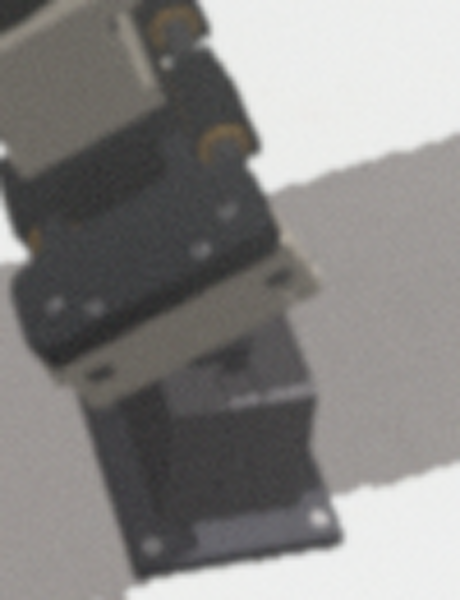

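Gripped at 17.9 mm, the handle's y width, with the jaws clear of the stand. Drawing it out now.

```bash
python3 -m crank '[-0.25,0,-0.43,0,0,0, -0.5,0,-0.87,0,0,0, -0.5,0,-0.87,0,0,0, -0.5,0,-0.87,0,0,0, -1,0,-1.73,0,0,0, -1,0,-1.73,0,0,0, -1,0,-1.73,0,0,0, -1,0,-1.73,0,0,0, -1,0,-1.73,0,0,0, 0,0,0,0,0,0, 0,0,0,0,0,0]'
cat > lif.py <<'E'
from h import *
from scipy.optimize import least_squares
# model: lifter in tool frame: R = Ry(-d) composed so that lifter -z is tool z turned by d; plus point on axis
def pts(v,R,p):
    # v: d (deg angle tool z -> lifter tip direction about tool y), roll about tool x, s = tool x offset, tip distance L from grasp, 
    t=Ro.from_rotvec(np.radians([0,v[0],0])).apply([0,0,1]);t=Ro.from_rotvec(np.radians([v[1],0,0])).apply(t)
    g=np.array([v[2],0,.003]);return lambda a:p+R@(g+t*a)
if __name__=='__main__':
    R,p=cur();print('tcp',p)
    for c in('side','wrist','top'):
        f=snap(c,c+'5.png');r=manip.cut_out(c,'lifter_tip')
        if not r: print(c,'none');continue
        m=r[0]['pixels'];ys,xs=np.where(m);print(c,round(r[0]['conf'],2),np.round(r[0]['centre'],1),xs.min(),xs.max(),ys.min(),ys.max())
        print([(int(y),int(xs[ys==y].min()),int(xs[ys==y].max())) for y in np.unique(ys)[::6]])
        for d in(30,26,34):
            q=pts([-d if 0 else d,0,0],R,p);print(d,[proj(f,q(a)).round(1).tolist() for a in(0,.042,.1)])
E
python3 lif.py
```

```text
time: 8.13
tcp_pos: [0.4856, 0.2588, 0.2466]
tcp_rot: [0.958, 0.125, -0.255, 0.035]
force: [-0.1, 0.2, -1.5]
gripper_width: 0.0181
finger_force: 40.0
tcp [0.48559644 0.25881249 0.24663961]
side 0.88 [393.6 309. ] 383 403 293 336
[(293, 391, 393), (299, 383, 400), (305, 386, 403), (311, 389, 395), (317, 389, 395), (323, 389, 395), (329, 390, 394), (335, 392, 394)]
30 [[394.3, 278.1], [391.3, 302.7], [387.6, 334.0]]
26 [[394.3, 278.1], [393.5, 302.4], [392.4, 333.2]]
34 [[394.3, 278.1], [389.2, 302.9], [382.7, 334.6]]
wrist 0.81 [319.4 266.9] 290 351 170 416
[(170, 302, 315), (176, 300, 340), (182, 300, 341), (188, 299, 341), (194, 300, 341), (200, 299, 342), (206, 298, 343), (212, 298, 343), (218, 297, 343), (224, 293, 347), (230, 291, 351), (236, 291, 351), (242, 290, 350), (248, 291, 349), (254, 292, 349), (260, 292, 349), (266, 294, 347), (272, 297, 343), (278, 298, 344), (284, 298, 344), (290, 297, 344), (296, 296, 344), (302, 297, 345), (308, 297, 345), (314, 297, 345), (320, 296, 345), (326, 295, 345), (332, 295, 346), (338, 295, 347), (344, 298, 346), (397, 292, 349), (403, 292, 350), (409, 294, 348), (415, 300, 342)]
30 [[317.0, 316.3], [317.5, 236.4], [317.9, 160.3]]
26 [[317.0, 316.3], [317.5, 241.3], [317.9, 171.4]]
34 [[317.0, 316.3], [317.4, 231.7], [317.8, 149.3]]
top none
```

```bash
cat >> h.py <<'E'
ST=dict(x=.6405,y=-.0335,yaw=5.71)
TIP=np.array([.0447,0,.0947])
def tipgoal(sx,sy,z,pitch):   # stage coords mm, world height mm
    y=np.radians(ST['yaw']);c,s=np.cos(y),np.sin(y)
    R,_=goal(ST['yaw'],pitch,[0,0,0]);t=np.array([ST['x']+(c*sx-s*sy)/1e3,ST['y']+(s*sx+c*sy)/1e3,z/1e3])
    return R,t-R@TIP
E
python3 - <<'E'
from h import *
R,p=cur();R1,p1=tipgoal(-110,0,60,60);q=p1.copy();q[2]=p[2];print(p1);print(delta(R,p,R1,q))
E
```

```text
[ 0.44541148 -0.05300681  0.11966261]
(array([-10.21,  29.08,   6.04]), array([ 0.23, 59.92,  9.64]))
```

```bash
python3 -m crank '[-1,2.9,0.6,0,0,0,-1,2.9,0.6,0,0,0,-1,2.9,0.6,0,0,0,-1,2.9,0.6,0,0,0,-1,2.9,0.6,0,0,0,-1,2.9,0.6,0,0,0,-1,2.9,0.6,0,0,0,-1,2.9,0.6,0,0,0,-1,2.9,0.6,0,0,0,-1,2.9,0.6,0,0,0,0,0,0,0,0,0]' && python3 -m crank '[0,0,0,0,6,1,0,0,0,0,6,1,0,0,0,0,6,1,0,0,0,0,6,1,0,0,0,0,6,1,0,0,0,0,6,1,0,0,0,0,6,1,0,0,0,0,6,1,0,0,0,0,6,1,0,0,0,0,6,0.6,0,0,0,0,0,0,0,0,0,0,0,0]'
python3 - <<'E'
from h import *
R,p=cur();R1,p1=tipgoal(-110,0,60,60);print(delta(R,p,R1,p1));print(manip.get_obs()['qpos'].round(2))
for c in('wrist','side'):
    f=snap(c,c+'6.png');print(c,proj(f,p+R@TIP).round(1),[(round(a['conf'],2),np.round(a['centre'],1)) for a in manip.spot_in(c,'lifter_tip')])
    y=np.radians(ST['yaw']);cc,s=np.cos(y),np.sin(y)
    for q in[(-61,28,31),(-61,-28,31),(-50,41,36),(-50,-41,36),(76,41,36),(76,-41,36)]:
        print(q,proj(f,(ST['x']+(cc*q[0]-s*q[1])/1e3,ST['y']+(s*q[0]+cc*q[1])/1e3,q[2]/1e3)).round(1))
E
```

```text
time: 9.35
tcp_pos: [0.4465, -0.0552, 0.244]
tcp_rot: [0.958, 0.123, -0.257, 0.035]
force: [1.0, 0.2, -0.8]
gripper_width: 0.0176
finger_force: 40.0
time: 10.35
tcp_pos: [0.4466, -0.0517, 0.2441]
tcp_rot: [0.964, 0.049, 0.259, -0.01]
force: [0.2, -0.7, -0.9]
gripper_width: 0.0174
finger_force: 40.0
(array([-6.35,  0.04, 10.71]), array([ 0.34, -0.09,  0.16]))
[-0.29 -0.75  2.17  0.2   1.23  1.16]
wrist [318.  172.8] [(0.92, array([319.5, 266.1]))]
(-61, 28, 31) [288.3 194.7]
(-61, -28, 31) [348.9 194.9]
(-50, 41, 36) [274.  181.5]
(-50, -41, 36) [363.1 181.7]
(76, 41, 36) [277.7  64.7]
(76, -41, 36) [359.7  65. ]
side [355.9 195.5] [(0.6, array([384.7, 179. ]))]
(-61, 28, 31) [328.7 272.1]
(-61, -28, 31) [327.3 254.6]
(-50, 41, 36) [323.3 274.5]
(-50, -41, 36) [321.6 248.8]
(76, 41, 36) [256.6 275.7]
(76, -41, 36) [259.  249.8]
```

View pics/wrist6.png

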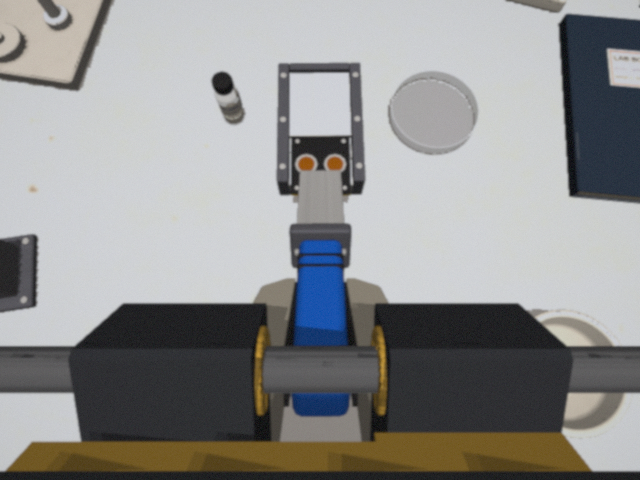

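The wrist view shows the blade (cols 299–342) aligned with the stage, whose rails run cols 278–363 and match the model to 1–2 px. The tip is now short of the holder and high. Descending in front of the holder, then measuring the tip.

```bash
python3 -m crank '[-1.27,0,2.14,0,0,0,-1.27,0,2.14,0,0,0,-1.27,0,2.14,0,0,0,-1.27,0,2.14,0,0,0,-1.27,0,2.14,0,0,0,0,0,0,0,0,0,0,0,0,0,0,0]'
cat > chk.py <<'E'
from h import *
import sys
R,p=cur();o=manip.get_obs();print(o['qpos'].round(2),o['force'].round(1))
t=p+R@TIP;y=np.radians(ST['yaw']);c,s=np.cos(y),np.sin(y);d=(t-[ST['x'],ST['y'],0])*1e3
print('tip stage mm',np.round([c*d[0]+s*d[1],-s*d[0]+c*d[1],d[2]],1),'pitch',np.degrees(np.arctan2(-R[2,2],np.hypot(*R[:2,2]))).round(1))
for a in sys.argv[1:]:
    g=[float(v) for v in a.split(',')];R1,p1=tipgoal(*g);print(a,delta(R,p,R1,p1));R,p=R1,p1
E
python3 chk.py -85,0,13,60 -54,0,13,60
python3 - <<'E'
from h import *
R,p=cur()
f=snap('side','side7.png');m=manip.cut_out('side','lifter_tip')[0];ys,xs=np.where(m['pixels']);print(m['conf'],proj(f,p+R@TIP).round(1))
print([(int(x),int(ys[xs==x].min()),int(ys[xs==x].max())) for x in np.unique(xs)[::4]])
cv2.imwrite('pics/m7.png',cv2.resize(cv2.imread('pics/side7.png')[180:330,230:430],(800,600),interpolation=cv2.INTER_CUBIC))
E
```

```text
time: 11.13
tcp_pos: [0.4462, -0.0522, 0.1192]
tcp_rot: [0.965, 0.049, 0.259, -0.01]
force: [-0.1, 0.2, -0.1]
gripper_width: 0.0177
finger_force: 40.0
[-0.29 -0.71  2.35  0.22  1.02  1.11] [-0.1  0.2 -0.1]
tip stage mm [-109.1    0.5   59.6] pitch 60.0
-85,0,13,60 (array([-0.24,  0.05,  5.24]), array([0.24, 0.01, 0.19]))
-54,0,13,60 (array([2.68, 0.  , 1.55]), array([0., 0., 0.]))
0.86 [353.1 251.2]
[(354, 247, 250), (358, 244, 250), (362, 242, 248), (366, 239, 246), (370, 237, 244), (374, 235, 242), (378, 228, 240), (382, 228, 240), (386, 225, 238), (390, 223, 235), (394, 221, 229), (398, 219, 224), (402, 218, 219)]
```

View pics/m7.png

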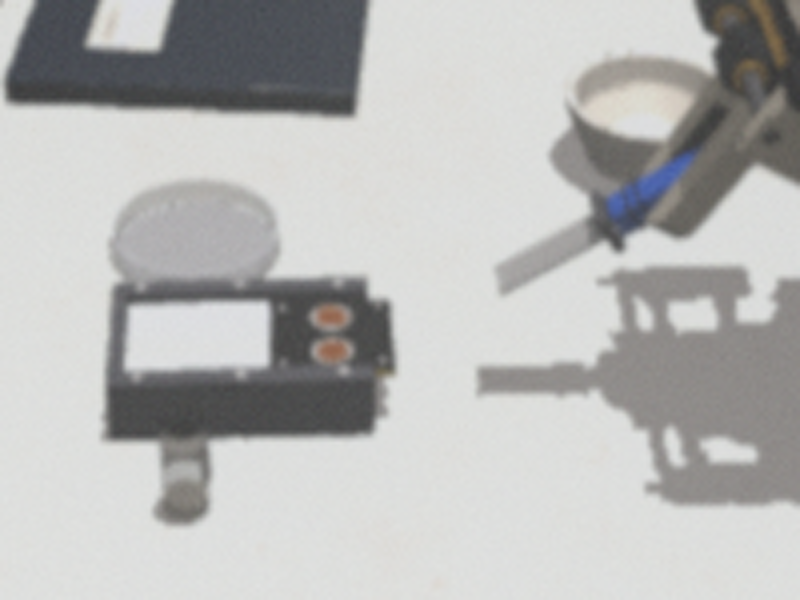

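The side view puts the tip at about (354.3,249.8), against a prediction of (353.1,251.2), so it's about 2 mm shorter than modelled. The holder's near corners (328.1,272.8) and (326.9,254.8) match the model within 1 px. I'll shorten the tip and go in.

```bash
sed -i 's/TIP=np.array.*/TIP=np.array([.0438,0,.0929])/' h.py; python3 chk.py -85,0,13,60 -54,0,13,60
```

```text
[-0.29 -0.72  2.35  0.22  1.02  1.11] [ 0.  -0.1  0.2]
tip stage mm [-109.8    0.    63.4] pitch 59.8
-85,0,13,60 (array([-0.36,  0.  ,  5.59]), array([ 0.32, -0.22,  0.22]))
-54,0,13,60 (array([2.68, 0.  , 1.55]), array([0., 0., 0.]))
```

```bash
python3 -m crank '[-0.1,0,1.1,0.3,0,0.2,-0.1,0,1.1,0,0,0,-0.1,0,1.1,0,0,0,-0.1,0,1.1,0,0,0,0,0,1.1,0,0,0,0,0,0,0,0,0,0,0,0,0,0,0]' && python3 chk.py -54,0,13,60
```

```text
time: 11.82
tcp_pos: [0.4709, -0.0501, 0.0714]
tcp_rot: [0.964, 0.048, 0.26, -0.013]
force: [-0.4, 0.3, -0.2]
gripper_width: 0.0179
finger_force: 40.0
[-0.27 -0.59  2.36  0.24  0.88  1.1 ] [-0.4  0.3 -0.2]
tip stage mm [-85.9   0.3  13.1] pitch 59.8
-54,0,13,60 (array([2.78, 0.03, 1.6 ]), array([ 0.  , -0.19,  0.02]))
```

```bash
python3 -m crank '[0.35,0,0.2,0,0,0,0.35,0,0.2,0,0,0,0.35,0,0.2,0,0,0,0.35,0,0.2,0,0,0,0.35,0,0.2,0,0,0,0.35,0,0.2,0,0,0,0.35,0,0.2,0,0,0,0.33,0,0.2,0,0,0,0,0,0,0,0,0]' && python3 chk.py -54,0,13,60 -54,0,23,60
python3 - <<'E'
from h import *
f=snap('side','side8.png')
cv2.imwrite('pics/m8.png',cv2.resize(cv2.imread('pics/side8.png')[210:310,270:400],(780,600),interpolation=cv2.INTER_CUBIC))
E
```

```text
time: 12.57
tcp_pos: [0.5028, -0.0468, 0.0703]
tcp_rot: [0.964, 0.048, 0.26, -0.013]
force: [0.4, -0.4, -1.3]
gripper_width: 0.0176
finger_force: 40.0
[-0.24 -0.49  2.3   0.23  0.83  1.13] [ 0.4 -0.4 -1.3]
tip stage mm [-53.8   0.4  12. ] pitch 59.8
-54,0,13,60 (array([ 0.06,  0.04, -0.11]), array([-0.  , -0.16,  0.  ]))
-54,0,23,60 (array([ 0.5 ,  0.  , -0.87]), array([0., 0., 0.]))
```

View pics/m8.png

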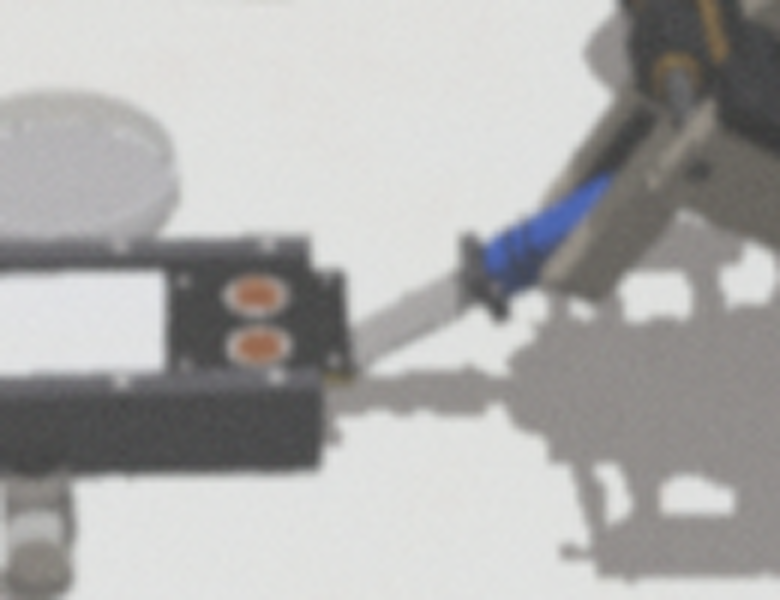

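The blade passes under the holder's near edge at (350,360) in the crop, without touching the stage. Lifting now.

```bash
python3 -m crank '[0.12,0,-0.22,0,0,0,0.12,0,-0.22,0,0,0,0.12,0,-0.22,0,0,0,0.12,0,-0.22,0,0,0,0.2,0,-0.19,0,0,0,0.2,0,-0.19,0,0,0,0.2,0,-0.19,0,0,0,0.2,0,-0.19,0,0,0,0.2,0,-0.19,0,0,0,0.2,0,-0.19,0,0,0,0,0,0,0,0,0]' && python3 chk.py -44,0,54,60
python3 - <<'E'
from h import *
f=snap('side','side9.png')
cv2.imwrite('pics/m9.png',cv2.resize(cv2.imread('pics/side9.png')[210:310,270:400],(780,600),interpolation=cv2.INTER_CUBIC))
E
```

```text
time: 13.53
tcp_pos: [0.507, -0.0465, 0.097]
tcp_rot: [0.964, 0.048, 0.26, -0.013]
force: [0.6, 0.1, 0.0]
gripper_width: 0.0178
finger_force: 40.0
[-0.23 -0.5   2.27  0.21  0.88  1.14] [0.6 0.1 0. ]
tip stage mm [-49.6   0.3  38.7] pitch 59.8
-44,0,54,60 (array([ 1.29,  0.03, -1.06]), array([ 0.02, -0.21,  0.01]))
```

View pics/m9.png

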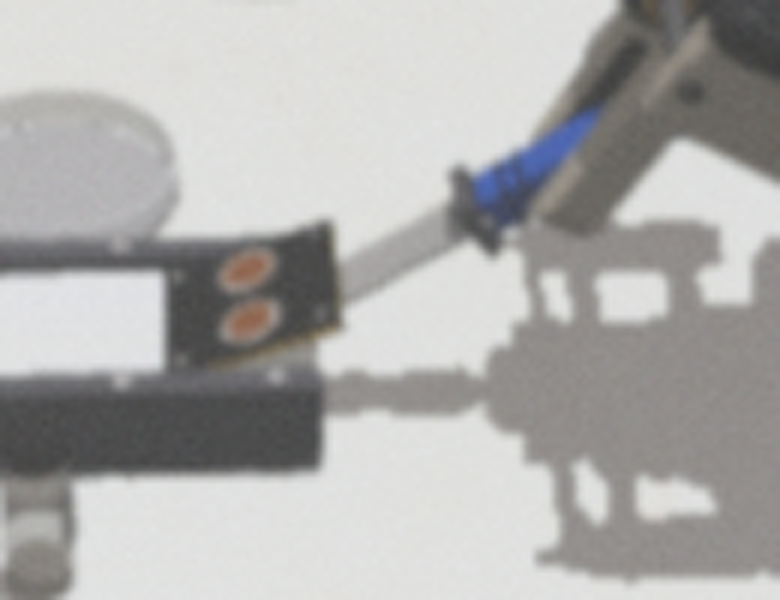

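The holder is tipping, about 17° so far: its near edge is up at (335,220–325) and it sits square between the rails. Continuing along the arc.

```bash
python3 -m crank '[0.16,0,-0.13,0,0,0,0.16,0,-0.13,0,0,0,0.16,0,-0.13,0,0,0,0.16,0,-0.13,0,0,0,0.16,0,-0.13,0,0,0,0.16,0,-0.13,0,0,0,0.16,0,-0.13,0,0,0,0.16,0,-0.13,0,0,0,0.23,0,-0.11,0,0,0,0.23,0,-0.11,0,0,0,0.23,0,-0.11,0,0,0,0.25,0,-0.04,0,0,0,0.25,0,-0.04,0,0,0,0.25,0,-0.04,0,0,0,0.25,0,-0.04,0,0,0,0.25,0,-0.04,0,0,0]' && python3 chk.py -18,0,71.4,60 -6,0,71,60
python3 - <<'E'
from h import *
y=np.radians(ST['yaw']);cc,s=np.cos(y),np.sin(y)
f=snap('side','side10.png');m=manip.cut_out('side','holder_centre')[0];ys,xs=np.where(m['pixels']);print(m['conf'],xs.min(),xs.max(),ys.min(),ys.max())
for th in(40,50,60,70,80):
    t=np.radians(th);e=[]
    for w in(28,-28):
        q=(-5*np.sin(t)-60*np.cos(t),w,26+60*np.sin(t));e.append(proj(f,(ST['x']+(cc*q[0]-s*q[1])/1e3,ST['y']+(s*q[0]+cc*q[1])/1e3,q[2]/1e3)).round(1))
    print(th,*e)
k=np.argmin(ys);print(xs[k],ys[k],[(int(x),int(ys[xs==x].min()),int(ys[xs==x].max())) for x in np.unique(xs)[::4]])
E
```

```text
time: 14.92
tcp_pos: [0.5267, -0.0445, 0.1262]
tcp_rot: [0.964, 0.048, 0.26, -0.013]
force: [0.2, -1.0, -0.7]
gripper_width: 0.018
finger_force: 40.0
[-0.22 -0.47  2.2   0.2   0.92  1.18] [ 0.2 -1.  -0.7]
tip stage mm [-29.8   0.4  67.9] pitch 59.8
-18,0,71.4,60 (array([1.22, 0.04, 0.27]), array([ 0.01, -0.17, -0.  ]))
-6,0,71,60 (array([ 1.02, -0.  ,  0.63]), array([0., 0., 0.]))
0.75 297 313 236 269
40 [322.7 258.3] [321.6 241.1]
50 [319.2 255.3] [318.1 238.1]
60 [314.9 252.8] [314.  235.6]
70 [310. 251.] [309.4 233.8]
80 [304.7 249.9] [304.3 232.8]
310 236 [(297, 255, 267), (301, 249, 269), (305, 243, 263), (309, 238, 258), (313, 238, 253)]
```

```bash
python3 -m crank '[0.24,0,0.06,0,0,0,0.24,0,0.06,0,0,0,0.24,0,0.06,0,0,0,0.24,0,0.06,0,0,0,0.24,0,0.06,0,0,0,0.26,0,0.16,0,0,0,0.26,0,0.16,0,0,0,0.26,0,0.16,0,0,0,0.26,0,0.16,0,0,0,0.27,0,0.17,0,0,0,0.27,0,0.17,0,0,0]' && python3 chk.py
cat > hold.py <<'E'
from h import *
y=np.radians(ST['yaw']);cc,s=np.cos(y),np.sin(y)
sp=lambda w:((w[0]-ST['x'])*cc+(w[1]-ST['y'])*s,-(w[0]-ST['x'])*s+(w[1]-ST['y'])*cc)
for c in('top','side'):
    f=snap(c)
    for m in manip.cut_out(c,'holder_centre')[:1]:
        ys,xs=np.where(m['pixels']);print(c,round(m['conf'],2),np.round(m['centre'],1),xs.min(),xs.max(),ys.min(),ys.max(),len(xs),'rgb',f['frame'][m['pixels']].mean(0).round())
        r=cv2.minAreaRect(np.argwhere(m['pixels'])[:,::-1].astype(np.float32));b=cv2.boxPoints(r)
        print('centre stage mm (z=35)',np.round(np.array(sp(atz(f,m['centre'],.035)))*1e3,1),'box',[np.round(np.array(sp(atz(f,q,.035)))*1e3).tolist() for q in b])
E
python3 hold.py
```

```text
time: 15.93
tcp_pos: [0.5571, -0.0414, 0.1289]
tcp_rot: [0.964, 0.048, 0.26, -0.013]
force: [-0.6, 0.1, -0.0]
gripper_width: 0.0177
finger_force: 40.0
[-0.19 -0.39  2.14  0.19  0.89  1.2 ] [-0.6  0.1 -0. ]
tip stage mm [ 0.8  0.4 70.6] pitch 59.8
top 0.64 [328.7 222.6] 318 343 215 228 195 rgb [83. 75. 55.]
centre stage mm (z=35) [5.8 4.3] box [[21.0, 29.0], [21.0, -30.0], [-5.0, -30.0], [-5.0, 29.0]]
side 0.8 [294.7 252.7] 286 300 234 270 324 rgb [132. 122. 100.]
centre stage mm (z=35) [  4.3 -30.8] box [[34.0, -85.0], [13.0, -101.0], [-17.0, 15.0], [3.0, 28.0]]
```

```bash
python3 -m crank '[0.27,0,0.17,0,0,0,0.27,0,0.17,0,0,0,0.27,0,0.17,0,0,0,0.27,0,0.17,0,0,0,0.27,0,0.17,0,0,0,0.27,0,0.17,0,0,0,0,0,0,0,0,0,0,0,0,0,0,0]' && python3 chk.py && python3 hold.py
```

```text
time: 16.8
tcp_pos: [0.5759, -0.0395, 0.1281]
tcp_rot: [0.964, 0.048, 0.26, -0.013]
force: [0.0, 0.7, -0.3]
gripper_width: 0.0177
finger_force: 40.0
[-0.18 -0.34  2.11  0.18  0.87  1.21] [ 0.   0.7 -0.3]
tip stage mm [19.7  0.4 69.8] pitch 59.8
top 0.91 [323.8 211.2] 316 342 201 228 473 rgb [132. 122.  61.]
centre stage mm (z=35) [34.  11.9] box [[55.0, 29.0], [56.0, -28.0], [-6.0, -28.0], [-7.0, 28.0]]
side 0.77 [287.3 263.8] 270 301 253 271 559 rgb [193. 169. 104.]
centre stage mm (z=35) [18.6  4.9] box [[54.0, -31.0], [-8.0, -29.0], [-8.0, 28.0], [51.0, 26.0]]
```

```bash
python3 -m crank '[0.5,0,-0.87,0,0,0,0.5,0,-0.87,0,0,0,0.5,0,-0.87,0,0,0,0.5,0,-0.87,0,0,0,-1,0,-2,0,0,0,-2.2,0,-1.6,0,0,0,-2.2,0,-1.6,0,0,0,-2.2,0,-1.6,0,0,0,-2.2,0,-1.6,0,0,0,0,0,0,0,0,0]' && python3 chk.py && python3 hold.py
cat > sfit.py <<'E'
from h import *
import pickle
from scipy.optimize import minimize
from scipy.ndimage import map_coordinates
F=pickle.load(open('F0.pkl','rb'))
G={}
for c in F:
    g=cv2.GaussianBlur(cv2.cvtColor(F[c]['frame'],cv2.COLOR_RGB2GRAY).astype(np.float32),(0,0),.8)
    G[c]=(cv2.Sobel(g,cv2.CV_32F,1,0)/8,cv2.Sobel(g,cv2.CV_32F,0,1)/8)
def cost(v,ft,names=('top','side')):
    c,s=np.cos(v[2]),np.sin(v[2]);tot=0
    for cam in names:
        f=F[cam]
        for (hx,hy,z),w in(((35,40,ft),1),((24,28,65),1)):
            C=[(hx,hy),(hx,-hy),(-hx,-hy),(-hx,hy)]
            for i in range(4):
                a,b=np.array(C[i]),np.array(C[(i+1)%4])
                P=np.array([proj(f,(v[0]+(c*q[0]-s*q[1])/1e3,v[1]+(s*q[0]+c*q[1])/1e3,z/1e3)) for q in(a+(b-a)*t for t in np.linspace(.1,.9,25))])
                d=P[-1]-P[0];n=np.array([-d[1],d[0]])/np.linalg.norm(d)
                gx=map_coordinates(G[cam][0],[P[:,1],P[:,0]],order=1);gy=map_coordinates(G[cam][1],[P[:,1],P[:,0]],order=1)
                tot+=abs((gx*n[0]+gy*n[1]).mean())
    return -tot
for names in(('top','side'),('top',),('side',)):
    best=None
    for ft in(4,6,8,10):
        for x0 in(-.002,.002):
            for yw in(13.5,15.5):
                r=minimize(cost,[.4787+x0,.257+x0,np.radians(yw)],args=(ft,names),method='Nelder-Mead',options=dict(initial_simplex=[[.4787+x0,.257,np.radians(yw)],[.4807,.257,np.radians(yw)],[.4787,.260,np.radians(yw)],[.4787,.257,np.radians(yw+2)]]))
                if best is None or r.fun<best[0]: best=(r.fun,ft,r.x)
    print(names,best[0].round(1),'foot',best[1],best[2][:2].round(4),np.degrees(best[2][2]).round(2))
E
python3 sfit.py
```

```text
time: 17.83
tcp_pos: [0.4469, -0.0525, 0.1944]
tcp_rot: [0.964, 0.048, 0.262, -0.012]
force: [-0.5, 0.4, -0.6]
gripper_width: 0.0178
finger_force: 40.0
[-0.29 -0.75  2.25  0.21  1.15  1.14] [-0.5  0.4 -0.6]
tip stage mm [-1.097e+02  1.000e-01  1.364e+02] pitch 59.6
side 0.64 [286.2 265. ] 269 300 252 271 561 rgb [197. 173. 105.]
centre stage mm (z=35) [20.7  8.6] box [[56.0, -35.0], [-6.0, -33.0], [-6.0, 28.0], [53.0, 26.0]]
('top', 'side') -277.8 foot 4 [0.4787 0.2585] 15.29
('top',) -120.6 foot 4 [0.4798 0.2587] 14.89
('side',) -162.7 foot 4 [0.4783 0.2584] 15.19
```

Run:
```python
from h import *
R,p=cur()
p=p+np.array([0,0,.06]) # after raise
d=26;y=15.1
R1,_=goal(y,90+d,[0,0,0]);t=np.array([.4787,.2585,.11]);p1=t-R1@TIP
print(p1,delta(R,p,R1,p1), 'move in new frame',(R1.T@(p1-p)*100).round(2))
```

```text
[0.48001063 0.25885363 0.21269862] (array([  3.27, -30.66,   6.49]), array([  0.38, -56.09,  -9.78])) move in new frame [ 11.65 -29.25  -1.26]
```

```bash
python3 -m crank '[0.75,0,-1.3,0,0,0,0.75,0,-1.3,0,0,0,0.75,0,-1.3,0,0,0,0.75,0,-1.3,0,0,0,0,0,0,0.04,-5.6,-1,0,0,0,0.04,-5.6,-1,0,0,0,0.04,-5.6,-1,0,0,0,0.04,-5.6,-1,0,0,0,0.04,-5.6,-1,0,0,0,0.04,-5.6,-1,0,0,0,0.04,-5.6,-1,0,0,0,0.04,-5.6,-1,0,0,0,0.04,-5.6,-1,0,0,0,0.04,-5.7,-0.8]' && python3 -m crank '[1.06,-2.66,-0.11,0,0,0,1.06,-2.66,-0.11,0,0,0,1.06,-2.66,-0.11,0,0,0,1.06,-2.66,-0.11,0,0,0,1.06,-2.66,-0.11,0,0,0,1.06,-2.66,-0.11,0,0,0,1.06,-2.66,-0.11,0,0,0,1.06,-2.66,-0.11,0,0,0,1.06,-2.66,-0.11,0,0,0,1.06,-2.66,-0.11,0,0,0,1.06,-2.66,-0.1,0,0,0,0,0,0,0,0,0,0,0,0,0,0,0,0,0,0,0,0,0]'
cat > ins.py <<'E'
from h import *
R,p=cur();d=26;y=15.1
R1,_=goal(y,90+d,[0,0,0]);t=np.array([.4787,.2585,.11])
print('tip est',p+R@TIP,delta(R,p,R1,t-R1@TIP))
for c in('side','wrist','top'):
    f=snap(c);r=manip.cut_out(c,'lifter_tip')
    if not r: print(c,'none');continue
    ys,xs=np.where(r[0]['pixels']);print(c,round(r[0]['conf'],2),[(int(v),int(xs[ys==v].min()),int(xs[ys==v].max())) for v in np.unique(ys)[::3 if c=='side' else 8]],'max',ys.max())
    for dd in(22,26,30):
        ax=lambda a:p+R@(np.array([0,0,.003])+a*np.array([np.sin(np.radians(dd)),0,np.cos(np.radians(dd))]))
        print(dd,[proj(f,ax(a)).round(1).tolist() for a in(.042,.07,.1)])
    print('slot',[proj(f,(.4787,.2585,z)).round(1).tolist() for z in(.065,.11)])
E
python3 ins.py
```

```text
time: 19.2
tcp_pos: [0.4502, -0.0521, 0.2534]
tcp_rot: [0.965, 0.128, -0.225, 0.031]
force: [-0.2, -0.6, -0.1]
gripper_width: 0.0177
finger_force: 40.0
time: 20.37
tcp_pos: [0.4794, 0.2588, 0.2116]
tcp_rot: [0.966, 0.128, -0.223, 0.03]
force: [-0.9, -0.3, -0.4]
gripper_width: 0.0174
finger_force: 40.0
tip est [0.47802261 0.25834894 0.10893003] (array([ 0.01,  0.02, -0.12]), array([0.08, 0.04, 0.01]))
side 0.89 [(316, 396, 396), (319, 390, 401), (322, 386, 403), (325, 387, 403), (328, 388, 396), (331, 388, 395), (334, 388, 395), (337, 387, 394), (340, 387, 394), (343, 387, 394), (346, 387, 393), (349, 388, 393), (352, 389, 392)] max 354
22 [[395.8, 322.0], [395.3, 336.4], [394.8, 351.1]]
26 [[393.7, 322.4], [391.9, 337.0], [390.1, 352.0]]
30 [[391.6, 322.6], [388.6, 337.4], [385.4, 352.6]]
slot [[387.1, 372.8], [389.7, 351.5]]
wrist 0.84 [(169, 323, 337), (177, 300, 341), (185, 298, 341), (193, 299, 342), (201, 298, 342), (209, 297, 343), (217, 296, 343), (225, 290, 350), (233, 289, 352), (241, 290, 351), (249, 291, 350), (257, 291, 349), (265, 291, 349), (273, 296, 343), (281, 296, 343), (289, 297, 344), (297, 295, 345), (305, 295, 345), (313, 296, 345), (321, 295, 346), (329, 295, 346), (337, 294, 347), (345, 295, 346), (398, 291, 349), (406, 293, 348), (414, 296, 345)] max 416
22 [[316.7, 244.0], [317.1, 210.4], [317.4, 181.3]]
26 [[316.7, 238.9], [317.0, 202.2], [317.3, 170.2]]
30 [[316.6, 234.0], [316.9, 194.2], [317.2, 159.2]]
slot [[317.6, 132.2], [317.3, 170.2]]
top none
```

```bash
cat > wf.py <<'E'
import io,contextlib
src=open('sfit.py').read().split("for names in")[0]
exec(src)
f=snap('wrist','w11.png');F['wrist']=f
g=cv2.GaussianBlur(cv2.cvtColor(f['frame'],cv2.COLOR_RGB2GRAY).astype(np.float32),(0,0),.8)
G['wrist']=(cv2.Sobel(g,cv2.CV_32F,1,0)/8,cv2.Sobel(g,cv2.CV_32F,0,1)/8)
for ft in(2,4,6,8):
    bs=[]
    for x0 in(-.003,0,.003):
        for y0 in(-.004,0,.004):
            b=np.array([.4787+x0,.2585+y0,np.radians(15)])
            r=minimize(cost,b,args=(ft,('wrist',)),method='Nelder-Mead',options=dict(initial_simplex=[b,b+[.002,0,0],b+[0,.002,0],b+[0,0,.02]]))
            bs.append((r.fun,r.x))
    m=min(bs,key=lambda q:q[0]);print(ft,m[0].round(1),m[1][:2].round(4),np.degrees(m[1][2]).round(2),proj(f,(*m[1][:2],.065)).round(1))
E
python3 wf.py
```

```text
2 -132.5 [0.478  0.2564] 14.84 [320.8 133.9]
4 -143.1 [0.4782 0.2564] 14.84 [320.9 133.7]
6 -142.9 [0.4786 0.2564] 14.91 [321.  133.1]
8 -135.4 [0.4789 0.2564] 14.82 [321.1 132.6]
```

The slot centre is at wrist col 320.9 and the blade at 320.5, so they're aligned. Inserting.

```bash
python3 -m crank '[0.44,0,0.9,0,0,0,0.44,0,0.9,0,0,0,0.44,0,0.9,0,0,0,0.44,0,0.9,0,0,0,0.22,0,0.45,0,0,0,0.22,0,0.45,0,0,0,0.22,0,0.45,0,0,0,0,0,0,0,0,0]' && python3 ins.py | head -1
```

```text
time: 21.38
tcp_pos: [0.4788, 0.2588, 0.155]
tcp_rot: [0.966, 0.128, -0.224, 0.03]
force: [-0.4, 0.2, -1.1]
gripper_width: 0.0179
finger_force: 40.0
tip est [0.47727915 0.25826187 0.0523086 ] (array([-2.43,  0.03, -5.23]), array([0.07, 0.12, 0.01]))
```

```bash
python3 -m crank '[0.31,0,0.43,0,0,0,0.22,0,0.45,0,0,0,0.22,0,0.45,0,0,0,0.22,0,0.45,0,0,0,0.22,0,0.45,0,0,0,0.22,0,0.45,0,0,0,0.22,0,0.45,0,0,0,0.22,0,0.45,0,0,0,0.1,0,0.2,0,0,0,0,0,0,0,0,0]' && python3 ins.py
```

```text
time: 22.52
tcp_pos: [0.4797, 0.259, 0.1128]
tcp_rot: [0.966, 0.128, -0.224, 0.03]
force: [0.4, -0.9, -1.0]
gripper_width: 0.018
finger_force: 40.0
tip est [0.47821963 0.25845793 0.01013675] (array([-4.37,  0.03, -8.98]), array([0.07, 0.1 , 0.  ]))
side 0.63 [(372, 395, 396), (375, 389, 396), (378, 386, 389)] max 380
22 [[389.5, 371.0], [389.2, 383.4], [388.9, 396.0]]
26 [[387.6, 371.4], [386.1, 384.0], [384.5, 396.9]]
30 [[385.6, 371.7], [382.9, 384.4], [380.1, 397.5]]
slot [[387.1, 372.8], [389.7, 351.5]]
wrist 0.55 [(223, 323, 347), (231, 290, 351), (239, 290, 351), (247, 291, 350), (255, 291, 350), (263, 292, 349), (271, 297, 343), (279, 297, 343), (287, 297, 344), (295, 296, 344), (303, 296, 345), (311, 296, 345), (319, 294, 346), (327, 295, 346), (335, 294, 347), (343, 294, 347), (397, 292, 349), (405, 293, 349), (413, 295, 346)] max 416
22 [[317.9, 243.8], [318.2, 210.3], [318.4, 181.4]]
26 [[317.9, 238.7], [318.1, 202.2], [318.3, 170.4]]
30 [[317.9, 233.8], [318.1, 194.2], [318.3, 159.4]]
slot [[318.3, 233.6], [318.0, 310.9]]
top 0.49 [(186, 371, 382), (194, 361, 393), (202, 358, 396), (210, 358, 395), (218, 363, 390)] max 223
22 [[198.2, 300.1], [201.7, 301.7], [205.2, 303.3]]
26 [[197.9, 298.8], [201.2, 299.6], [204.5, 300.3]]
30 [[197.6, 297.5], [200.6, 297.4], [203.8, 297.3]]
slot [[198.3, 298.7], [192.7, 297.5]]
```

```bash
python3 -m crank '[0.04,0,0.1,0,0,0,0.04,0,0.1,0,0,0,0.04,0,0.1,0,0,0,0,0,0,0,0,0]'; python3 -m crank '[0.04,0,0.1,0,0,0,0,0,0,0,0,0,0,0,0,0,0,0]'
```

```text
time: 23.15
tcp_pos: [0.4797, 0.259, 0.1104]
tcp_rot: [0.966, 0.128, -0.223, 0.03]
force: [-0.2, -0.3, 0.3]
gripper_width: 0.0178
finger_force: 40.0
time: 23.4
tcp_pos: [0.4797, 0.259, 0.1102]
tcp_rot: [0.966, 0.128, -0.223, 0.03]
force: [-0.0, -0.1, 10.6]
gripper_width: 0.0178
finger_force: 40.0
```

```bash
python3 -m crank '[0,0,-0.05,0,0,0,0,0,0,0,0,0,0,0,0,0,0,0,0,0,0,0,0,0,0,0,0,0,0,0,0,0,0,0,0,0,0,0,0,0,0,0,0,0,0,0,0,0,0,0,0,0,0,0,0,0,0,0,0,0]' 6 && python3 -m crank '[0,0,-1,0,0,0,0,0,-1.5,0,0,0,0,0,-2,0,0,0,0,0,-2,0,0,0,0,0,-3,0,0,0,0,0,-3,0,0,0,0,0,-3,0,0,0,0,0,0,0,0,0,0,0,0,0,0,0]'
python3 - <<'E'
from h import *
exec(open('hold.py').read())
S=snap('side','side12.png');b=S['frame'].astype(int);mb=(b[...,2]>b[...,0]+8)&(b[...,2]>b[...,1]+4);mb[:325]=0;mb[376:]=0;mb[:,:375]=0;mb[:,402:]=0
y2,x2=np.where(mb);print(y2.min(),y2.max(),[(r,int(x2[y2==r].min()),int(x2[y2==r].max())) for r in range(y2.min()+2,y2.max(),5)])
for x in(.4757,.4787,.4817):print(x,[proj(S,(x,.2585,z)).round(1).tolist() for z in(.071,.107,.142)])
for c in('side','top','wrist'):
    snap(c)
    for n in('vial','dish','lifter_grip'): print(c,n,[(np.round(a['centre'],1),round(a['conf'],2)) for a in manip.spot_in(c,n)[:2]])
E
```

```text
time: 24.23
tcp_pos: [0.4798, 0.259, 0.1096]
tcp_rot: [0.966, 0.128, -0.223, 0.03]
force: [0.3, 0.2, -0.5]
gripper_width: 0.0597
finger_force: 0.0
time: 24.98
tcp_pos: [0.5463, 0.2771, 0.2505]
tcp_rot: [0.966, 0.128, -0.222, 0.03]
force: [-0.4, 0.1, -1.0]
gripper_width: 0.0599
finger_force: 0.0
top 0.61 [327.4 213. ] 316 342 201 229 633 rgb [151. 139.  71.]
centre stage mm (z=35) [28.7  4.2] box [[55.0, 30.0], [55.0, -27.0], [-8.0, -26.0], [-8.0, 30.0]]
side 0.65 [268.6 273. ] 256 296 249 289 948 rgb [127. 126. 125.]
centre stage mm (z=35) [53.8 32.4] box [[75.0, 78.0], [82.0, -45.0], [2.0, -43.0], [2.0, 80.0]]
331 375 [(333, 382, 391), (338, 381, 394), (343, 381, 393), (348, 381, 393), (353, 381, 393), (358, 380, 393), (363, 380, 393), (368, 380, 392), (373, 381, 391)]
0.4757 [[389.5, 370.1], [391.7, 353.1], [393.9, 335.6]]
0.4787 [[387.5, 370.0], [389.5, 353.0], [391.7, 335.5]]
0.4817 [[385.4, 369.9], [387.4, 352.9], [389.5, 335.3]]
side vial [(array([276.2, 297. ]), 0.88)]
side dish [(array([272.6, 241.2]), 0.59)]
side lifter_grip [(array([387.3, 356.4]), 0.56)]
top vial [(array([210.2, 300.3]), 0.44)]
top dish [(array([378.9, 204.3]), 0.55)]
top lifter_grip [(array([196.7, 298.2]), 0.51)]
wrist vial []
wrist dish [(array([324.7, 157.5]), 0.67)]
wrist lifter_grip [(array([317.8, 215.6]), 0.89)]
```

Run:
```python
from h import *
a=cv2.imread('pics/side0.png');b=cv2.imread('pics/side12.png')
for n,(r0,r1,c0,c1) in dict(vial=(285,315,262,292),dish=(222,246,250,306),foot=(375,430,350,420)).items():
    f=lambda i:cv2.cvtColor(i[r0:r1,c0:c1],cv2.COLOR_BGR2GRAY).astype(np.float32)
    print(n,cv2.phaseCorrelate(f(a),f(b)),abs(f(a)-f(b)).mean())
for i in(a,cv2.imread('pics/side3.png'),b):
    j=i.astype(int);m=(j[...,0]>j[...,2]+12)&(j[...,0]>j[...,1]+6);m[:320]=0;m[390:]=0;m[:,:376]=0;m[:,402:]=0
    ys,xs=np.where(m);rows=[r for r in np.unique(ys) if (ys==r).sum()>=4];print(rows[0],rows[-1],[(r,round((xs[ys==r].min()+xs[ys==r].max())/2,1)) for r in rows[::6]])
```

```text
vial ((0.0103160421367825, -0.09392826173369784), 0.9167953496509128) 21.713333
dish ((-0.0006947909496233251, -0.28428212748125326), 0.18139323625299666) 49.050594
foot ((0.1454589412460976, -0.06343228961822334), 0.741309975473969) 24.374546
330 372 [(np.int64(330), np.float64(391.5)), (np.int64(336), np.float64(392.0)), (np.int64(342), np.float64(392.0)), (np.int64(348), np.float64(391.0)), (np.int64(354), np.float64(390.0)), (np.int64(360), np.float64(389.0)), (np.int64(366), np.float64(388.5)), (np.int64(372), np.float64(389.0))]
332 373 [(np.int64(332), np.float64(385.5)), (np.int64(338), np.float64(386.0)), (np.int64(344), np.float64(386.0)), (np.int64(350), np.float64(386.0)), (np.int64(356), np.float64(386.0)), (np.int64(362), np.float64(385.5)), (np.int64(368), np.float64(385.0))]
332 374 [(np.int64(332), np.float64(387.0)), (np.int64(338), np.float64(388.0)), (np.int64(344), np.float64(387.0)), (np.int64(350), np.float64(387.0)), (np.int64(356), np.float64(386.0)), (np.int64(362), np.float64(386.0)), (np.int64(368), np.float64(386.0)), (np.int64(374), np.float64(384.5))]
```

```bash
python3 -c "
from station import manip
print(manip.close_job())"
```

```text
the job is handed in; nothing more can be done
None
```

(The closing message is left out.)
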